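# Release the yellow maze ball into the catch cup

### The job

Get the yellow ball for the maze puzzle out of the plywood ball dispenser: push the green catch cup sideways along its track until it stands fully in front of the yellow ball's lane, then press down the orange pad of that lane's rocking lever so that its gate lifts and the ball rolls into the cup, and let the lever come back up. Only push and press: pick nothing up, do not touch either ball, keep the blue ball shut behind its gate with its lever left alone, and leave the other things on the shelf where they are.

Things in the scene. Friction and masses are not known exactly. Their poses are not given: they have to be found in the camera images.
- dispenser: plywood ball dispenser, fixed. Origin on the work surface under its middle; x points up the lanes (away from the robot, yaw within 15 degrees), y left, z up. Base plate 215 x 270 x 10 mm, x -100 to +115. Rocking levers lie along y at x = -20 mm, 105 mm high, on 118 mm high pivot posts at y = +110 and -110 mm. In front (x -158 to -102 mm) an 8 mm high track along y carries the green catch cup
- lane_left (a point): middle of the floor at the lower end of the left lane, dispenser x -100, y +45 mm, 40 mm high. The lane is open-topped, 38 mm wide, and rises 10 degrees towards +x up to x +110 mm; side walls 22 mm above the floor. Its gate, a small grey plate at x -20 mm, hangs from the inner end of the left lever and holds a ball just uphill of it
- lane_right (a point): the same point of the right lane, y -45 mm; its gate hangs from the right lever
- lever_left (a joint): tilt of the left lever (pivot y +110 mm, gate over the left lane, orange pad at its outer end), rad: 0 = gate shut, 0.5 = pad fully down, gate fully lifted, inner end then about 150 mm high; the ball passes from about 0.37. A spring returns it: pressing the pad takes about 1.5 N at first, 4 N fully down
- lever_right (a joint): tilt of the right lever (pivot y -110 mm, gate over the right lane): same values and spring
- pad_left (a point): centre of the top face of the left lever's orange pad, 44 mm (x) by 46 mm (y), 8 mm thick, at dispenser x -20, y +180 mm, 109 mm high at rest. It swings on a 70 mm radius: fully down it is about 34 mm lower and 7 mm nearer the pivot. Nothing stands beside or below it
- pad_right (a point): the same point of the right lever's pad, at dispenser x -20, y -180 mm
- cup (a joint): sideways position of the green catch cup on its track, m, along the dispenser's +y (left): +0.045 is the left stop, exactly in front of the left lane, -0.045 the right stop, in front of the right lane; it starts near the middle. It slides with about 1 N of friction and stays where it is left
- cup_mid (a point): middle of the inside of the green catch cup, at dispenser x -130 mm, 39 mm above the work surface; axes as the dispenser's. The cup is 52 x 52 mm outside, 44 mm inside; its flat side walls (26 mm to +y and -y of this point) stand from 9 to 65 mm above the surface, its front wall (-x) to 71 mm; its back is low so that the ball drops in from the lane
- yellow_ball: yellow wooden ball, diameter 32 mm, about 15 g; origin at its centre. It waits behind the gate of one of the lanes (dispenser x about 0, 74 mm high). Once its gate is lifted it rolls down in about half a second
- blue_ball: blue wooden ball, diameter 32 mm; origin at its centre. It waits in the other lane and must stay there
- chrome_box: chrome press-button storage box 90 x 65 x 55 mm, loose; origin at the centre of its underside
- suction_toy: pink silicone suction toy, 60 mm wide and 74 mm high, loose; origin at the centre of its underside
- coaster: basalt-grey ceramic tile coaster 100 x 100 x 9 mm lying flat, loose; origin at the centre of its underside

How it is judged:
On the way, in this order (a step that is already met when the one before it is completed fails the run):
1. the catch cup stands in front of the yellow ball's lane (within 8 mm) (((y of yellow_ball in the frame of dispenser above 0 m and value of joint cup above 0.037 m) or (y of yellow_ball in the frame of dispenser below 0 m and value of joint cup below -0.037 m))), for 0.1 s.
2. the yellow ball's lever is pressed and its gate lifts (((y of yellow_ball in the frame of dispenser above 0 m and value of joint lever_left above 0.2 rad) or (y of yellow_ball in the frame of dispenser below 0 m and value of joint lever_right above 0.2 rad))).
3. the yellow ball is in the catch cup (x of yellow_ball in the frame of cup_mid between -0.02 and 0.02 m and y of yellow_ball in the frame of cup_mid between -0.02 and 0.02 m and z of yellow_ball in the frame of cup_mid between -0.02 and 0.012 m), for 0.1 s.
At the end, for the whole second after the job is handed in: the yellow ball rests in the catch cup (centre within 20 mm of the cup's middle), the cup still within 8 mm of that lane's stop, both levers back up (under 0.06 rad), the blue ball still behind its gate, the box, toy and coaster within 20 mm of where they were (all of step 3 and ((y of yellow_ball in the frame of dispenser above 0 m and value of joint cup above 0.037 m) or (y of yellow_ball in the frame of dispenser below 0 m and value of joint cup below -0.037 m)) and linear speed of yellow_ball below 0.05 m/s and value of joint each of lever_left, lever_right below 0.06 rad and x of blue_ball in the frame of dispenser above -0.02 m and height (world z) of blue_ball above 0.055 m and distance of each of chrome_box, suction_toy, coaster from where it was at the start of the episode below 0.02 m); the robot touches nothing.
It fails at once if the blue ball's lever is pressed ((y of blue_ball in the frame of dispenser above 0 m and value of joint lever_left above 0.15 rad) or (y of blue_ball in the frame of dispenser below 0 m and value of joint lever_right above 0.15 rad)).
It fails at once if the blue ball gets past its gate or out of its lane (x of blue_ball in the frame of dispenser below -0.03 m or height (world z) of blue_ball above 0.12 m).
It fails at once if the yellow ball falls beside the cup or is lifted (height (world z) of yellow_ball below 0.025 m or height (world z) of yellow_ball above 0.12 m).
It fails at once if the robot touches a ball (contact force between any of the fingers, the arm and yellow_ball above 0.3 N or contact force between any of the fingers, the arm and blue_ball above 0.3 N).
It fails at once if the box, toy or coaster is moved or lifted (distance of any of chrome_box, suction_toy, coaster from where it was at the start of the episode above 0.02 m).
It also fails if it takes over 45 s, if anything falls off the work surface, if the arm or the gripper's body presses on something with over 40 N, if the wrist force passes 120 N, or if a joint passes its speed limit or range.

### The arm

A 6-joint arm with a two-finger parallel gripper is mounted at the origin on the work surface. World frame = base frame: x ahead of the robot, y to its left, z up, the work surface at z = 0. Lengths are in m, angles in rad, forces in N, time in s.
With the tool pointing down it reaches from about 0.375 to 0.925 m from the base axis. Payload 5.7 kg.
Tool frame: the origin (TCP) lies at the very end of the fingers, on their centre line; the grasp point (between the pads) lies 19 mm behind it; z points along the fingers, x is the direction in which the jaws open and shut, and the axes are right-handed (so a half turn about z gives the same grasp; the last joint's range is limited). The gripper opens to 85 mm and grips with 20 to 120 N. Pads are 22 mm wide; open, the fingers measure 114 mm over their backs; the gripper's body (76 mm by 85 mm) begins 54 mm behind the grasp point. The pads swing forward as they close: fully open they stand 13 mm farther back than shut.
Start: joints at [-1.242, 0.359, 1.51, -0, 1.272, -0.115], TCP at [0.258, -0.542, 0.231] pointing down, gripper open.
Joint ranges: [-2.97, 2.97], [-1.01, 2.36], [0.21, 2.38], [-0.96, 4.11], [0.2, 2.71], [-2.98, 2.98]. Speed limits (rad/s): [2.39, 2.39, 3.14, 3.14, 3.14, 3.14].

### API

Orientations are given as a rotation vector (axis times angle).
In Python, from workcell import r gives the robot as it stands.
- The arm moves only by the shell command python3 -m crank 'ROWS' [FORCE]. ROWS is JSON, a list of rows, each a list of 7 numbers: the shift along the tool's x, y, z in cm, then the turn, a rotation vector about the tool's x, y, z in rad, then the closure, from 0 (fully open) to 1 (shut). In form: [[x, y, z, ax, ay, az, gripper], ...]. A call has 1 to 5 rows; each row shifts and turns the commanded pose from where the row before left it, along the tool's axes as they then stand; what a row does not reach is not made up. A row lasts 1/12 s, in which the tool goes at most 41.7 mm and 7.16 degrees, less where a joint would pass 70% of its speed; a pose out of reach is approached as far as the arm can. A call is refused whole if a number of a shift passes 4.17 or a number of a turn 0.125, either way. A call with a gripper value outside its range is refused whole. The fingers move at their own pace and stop on an object; FORCE is the grip in N (left out, the last holds). Time passes only in rows, so rows that do not move let the fingers close. It gives the time, the measured TCP pose, the force and the opening at its end, in the units of the state.
- r.read_state(): the state, without advancing time (a new reading comes with each control period).
- r.capture(name): name is "side" or "top" or "wrist"; returns (picture, depth): 384x512x3 uint8, red, green, blue; 384x512 float32, m along the optical axis (not along the pixel's ray), 0 where there is no reading.
- r.calibration(name): a dict with "mtx" (3x3 intrinsics, pixels), "xyz" and "rotation" of the camera in the world; the wrist camera has in their place "T_tool_cam" (4x4, takes a point from camera to tool coordinates, whose origin is the TCP and whose axes are the tool frame's). Camera axes: x right, y down, z forward; pixel columns grow to the right and rows downward; lengths in m; the calibration is good to about 2 mm. A picture is of the moment at which its call begins: read the wrist's pose just before it. calibration takes no time and is no camera call.
- r.job_done(): hands the job in, once; it reports no verdict.
The state is a dict: "t": time; "joints": joint angles; "joint_vel": joint speeds; "joint_efforts": joint torques, N m; "tool_pos": TCP position; "orientation": TCP orientation; "contact_force": force on the tool from outside, world axes, zero at the start; "wrist_torque": the same for the moment, N m; "opening": finger opening in m.
Only numpy, scipy, OpenCV 4.12 (cv2) and the standard library are available. Lean on these libraries where they do the work, as an engineer would, in place of code of your own. Each camera call takes 0.05 s, during which the arm holds its last target.

## Working session

There is one attempt and no reset: what is moved stays moved. The work goes in short steps, Python scripts to look and compute and a shell command to move; the robot and the scene stay as the last step left them, time stands still between calls to the robot, and variables do not carry over. Pictures are saved under pics/ and viewed, and the job is handed in when it is done.

```bash
mkdir -p pics; python3 - <<'E'
from workcell import r
import cv2
print(r.read_state())
for n in ("side","top"):
    p,d=r.capture(n); cv2.imwrite(f"pics/{n}0.png",p[:,:,::-1])
    import numpy as np; np.savez(f"{n}0.npz",p=p,d=d)
    print(r.calibration(n))
E
```

```text
{'t': 0.0, 'joints': array([-1.24207345e+00,  3.59521781e-01,  1.51145167e+00,  2.66866854e-05,
        1.27249569e+00, -1.15094335e-01]), 'joint_vel': array([ 0.00070484,  0.00115399,  0.00127035, -0.002301  , -0.00085156,
        0.00192139]), 'joint_efforts': array([-4.51328815e-03, -5.27632892e+01, -2.78620648e+01, -4.46617651e-04,
        1.29051073e-02,  2.59728375e-05]), 'tool_pos': array([ 0.25741505, -0.5412133 ,  0.23043628]), 'orientation': array([-2.65487114e+00,  1.67741900e+00,  2.26857697e-03]), 'contact_force': array([-1.0077418 , -0.60153774,  0.49917634]), 'wrist_torque': array([-0.04479058,  0.03054657,  0.01925455]), 'opening': 0.08579853842362362}
{'mtx': array([[357.09381651,   0.        , 246.49585083],
       [  0.        , 357.09381651, 193.31199932],
       [  0.        ,   0.        ,   1.        ]]), 'xyz': array([ 0.46323463, -0.62953668,  0.76256747]), 'rotation': array([-2.40048737,  0.05408214, -0.03681158])}
{'mtx': array([[392.11848748,   0.        , 253.12709752],
       [  0.        , 392.11848748, 183.82196631],
       [  0.        ,   0.        ,   1.        ]]), 'xyz': array([ 3.17718817e-01, -7.92071631e-04,  1.16672314e+00]), 'rotation': array([-2.13346855,  2.13118332, -0.15635475])}
```

View pics/side0.png

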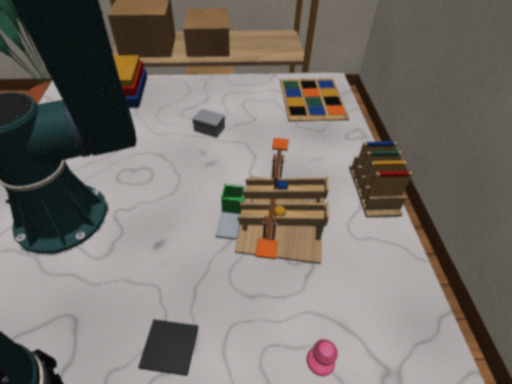

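View pics/top0.png

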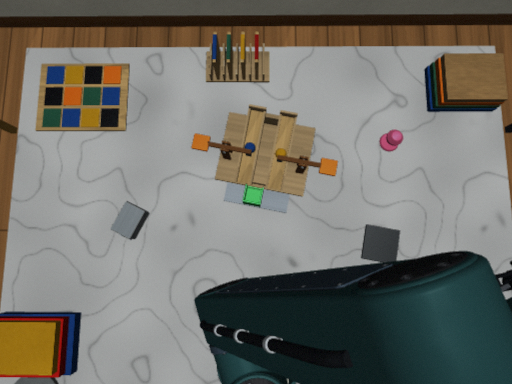

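The yellow ball (top view 281,153) sits in the right lane and the blue ball (250,148) in the left. The cup (253,196) stands near the middle. Next I measure positions by triangulating the pads, cup and balls.

```bash
cat > h.py <<'E'
import numpy as np, cv2
from scipy.spatial.transform import Rotation as R
from workcell import r
def ray(n,uv):
    c=r.calibration(n); M=R.from_rotvec(c["rotation"]).as_matrix()
    return np.array(c["xyz"]), M@np.linalg.inv(c["mtx"])@np.array([uv[0],uv[1],1.])
def plane(n,uv,z):
    o,d=ray(n,uv); return o+d*(z-o[2])/d[2]
def blobs(p,lo,hi,amin=25):
    h=cv2.cvtColor(p,cv2.COLOR_RGB2HSV); m=cv2.inRange(h,lo,hi)
    k,_,s,c=cv2.connectedComponentsWithStats(m)
    return [(tuple(np.round(c[i],1)),s[i].tolist()) for i in range(1,k) if s[i,4]>=amin]
COL={"orange":((5,190,140),(14,255,255)),"green":((50,150,80),(75,255,255)),"yellow":((16,170,120),(30,255,255)),"blue":((105,150,60),(125,255,255)),"pink":((160,100,80),(178,255,255))}
E
python3 - <<'E'
from h import *
for n in("top","side"):
    p=np.load(n+"0.npz")["p"]
    for k,(a,b) in COL.items():
        for c,s in blobs(p,a,b,12): print(n,k,c,s)
L=plane("top",(201,142.5),.109);Rr=plane("top",(328.5,167),.109);print(L,Rr)
E
```

```text
top orange (np.float64(440.8), np.float64(79.8)) [439, 59, 5, 43, 80]
top orange (np.float64(111.8), np.float64(74.3)) [103, 66, 18, 18, 297]
top orange (np.float64(72.3), np.float64(95.5)) [64, 87, 18, 18, 306]
top orange (np.float64(196.9), np.float64(140.5)) [192, 134, 12, 15, 83]
top orange (np.float64(25.5), np.float64(374.9)) [0, 374, 52, 2, 52]
top green (np.float64(252.4), np.float64(195.2)) [243, 187, 20, 18, 233]
top yellow (np.float64(241.9), np.float64(45.0)) [240, 34, 5, 25, 87]
top yellow (np.float64(74.0), np.float64(74.5)) [65, 66, 19, 18, 310]
top yellow (np.float64(89.9), np.float64(117.1)) [81, 108, 19, 19, 329]
top yellow (np.float64(280.7), np.float64(151.8)) [276, 148, 10, 8, 59]
top yellow (np.float64(26.4), np.float64(347.7)) [0, 322, 56, 53, 2840]
top blue (np.float64(214.1), np.float64(46.3)) [212, 35, 5, 24, 81]
top blue (np.float64(54.9), np.float64(74.6)) [47, 67, 17, 17, 260]
top blue (np.float64(429.4), np.float64(87.6)) [427, 67, 6, 43, 116]
top blue (np.float64(110.4), np.float64(96.1)) [102, 88, 18, 17, 279]
top blue (np.float64(70.6), np.float64(117
[... 836 characters left out ...]
(np.float64(388.9), np.float64(161.9)) [375, 160, 29, 4, 84]
side yellow (np.float64(279.5), np.float64(209.9)) [274, 206, 11, 9, 81]
side blue (np.float64(136.5), np.float64(90.3)) [126, 71, 19, 29, 77]
side blue (np.float64(325.7), np.float64(83.9)) [320, 82, 13, 5, 59]
side blue (np.float64(292.9), np.float64(92.1)) [287, 89, 13, 7, 85]
side blue (np.float64(316.3), np.float64(110.0)) [310, 106, 14, 8, 94]
side blue (np.float64(381.4), np.float64(143.0)) [369, 141, 24, 4, 58]
side blue (np.float64(281.8), np.float64(184.3)) [277, 181, 10, 7, 55]
side pink (np.float64(322.1), np.float64(357.7)) [307, 340, 30, 36, 795]
[0.6043618  0.15869806 0.109     ] [ 0.5345919  -0.19347334  0.109     ]
```

```bash
cat >> h.py <<'E'
L=plane("top",(201,142.5),.109);Rr=plane("top",(328.5,167),.109)
def frame():
    y=(L-Rr)/np.linalg.norm(L-Rr); x=np.array([y[1],-y[0],0]); o=(L+Rr)/2+.02*x; o[2]=0
    return o,np.c_[x,y,[0,0,1]]
def world(p): o,M=frame(); return o+M@np.array(p)
def disp(p): o,M=frame(); return M.T@(np.array(p)-o)
def todo(target_disp):
    s=r.read_state(); T=R.from_rotvec(s["orientation"]).as_matrix(); o,M=frame()
    print("t",s["t"],"tcp disp mm",np.round(1000*disp(s["tool_pos"]),1),"F",np.round(s["contact_force"],1),"M",M.T@T@[1,0,0])
    print("shift tool cm",np.round(100*T.T@(world(target_disp)-s["tool_pos"]),2))
    G=M@np.array([[0,-1,0],[-1,0,0],[0,0,-1.]]); print("turn",np.round(R.from_matrix(T.T@G).as_rotvec(),3))
E
python3 - <<'E'
from h import *
p=np.load("top0.npz")["p"];d=np.load("top0.npz")["d"]
o,M=frame();print(o,np.degrees(np.arctan2(M[1,0],M[0,0])))
print("cup",1000*disp(plane("top",(253.5,196),.065)))
print("yb",1000*disp(plane("top",(280.7,153),.078)),"bb",1000*disp(plane("top",(249.9,148),.078)))
# check with side view
for uv in((266.2,247.8),(280,143.6)): print("pad side",1000*disp(plane("side",uv,.109)))
print("cup side",1000*disp(plane("side",(232,191),.067)))
todo([-.133,.062,.2])
c=cv2.resize(p[100:230,180:350],None,fx=4.5,fy=4.5,interpolation=cv2.INTER_CUBIC);cv2.imwrite("pics/crop1.png",c[:,:,::-1])
E
```

```text
[ 0.58909555 -0.02127437  0.        ] -11.205961170847967
cup [-133.27072329    8.28540997   65.        ]
yb [  1.11741618 -43.92280567  78.        ] bb [-1.47712141 44.98558794 78.        ]
pad side [ -19.04417147 -181.12442552  109.        ]
pad side [-18.54486815 175.90368566 109.        ]
cup side [-129.18288561   11.59715743   67.        ]
t 0.1 tcp disp mm [-224.3 -574.6  230.5] F [ 0.  -0.3  0. ] M [ 0.59672569 -0.8024435  -0.00169639]
shift tool cm [-45.63 -45.31   3.14]
turn [0.    0.002 0.639]
```

View pics/crop1.png

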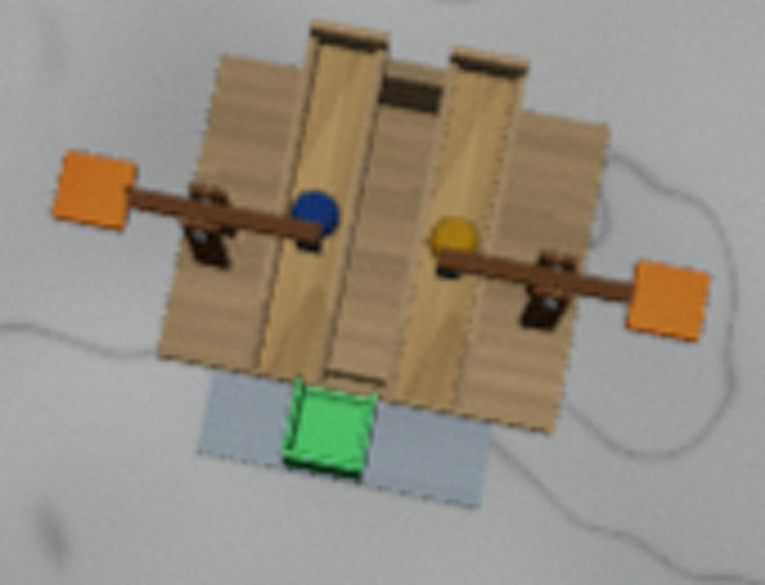

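The crop confirms it: the frame fits both balls to within 2 mm, and the cup is at about +10 mm. I turn, close the fingers and lift slightly.

```bash
python3 -m crank '[[0,0,-0.5,0,0,0.12,1],[0,0,-0.5,0,0,0.12,1],[0,0,-0.5,0,0,0.12,1],[0,0,0,0,0,0.12,1],[0,0,0,0,0,0.12,1]]' 40; python3 -m crank '[[0,0,0,0,0,0.04,1],[0,0,0,0,0,0,1]]'; python3 -c "
from h import *
todo([-.133,.072,.2])"
```

```text
t: 0.52
tool_pos: [0.2576, -0.5417, 0.2462]
orientation: [-2.034, 2.394, 0.001]
contact_force: [-1.1, 0.4, 0.2]
opening: 0.0256
t: 0.68
tool_pos: [0.2575, -0.5415, 0.2458]
orientation: [-1.991, 2.429, 0.002]
contact_force: [0.0, -0.6, 0.7]
opening: 0.0004
t 0.6833 tcp disp mm [-224.2 -574.8  245.8] F [ 0.  -0.6  0.7] M [-2.05038547e-03 -9.99997449e-01 -9.47495488e-04]
shift tool cm [-64.69  -8.99   4.64]
turn [ 0.001  0.001 -0.002]
```

```bash
python3 -m crank '[[-4,-0.5,0,0,0,0,1],[-4,-0.5,0,0,0,0,1],[-4,-0.5,0,0,0,0,1],[-4,-0.5,0,0,0,0,1],[-4,-0.5,0,0,0,0,1]]'; python3 -m crank '[[-4,-0.5,0,0,0,0,1],[-4,-0.5,0,0,0,0,1],[-4,-0.5,0,0,0,0,1],[-4,-0.5,0,0,0,0,1],[-4,-0.5,0,0,0,0,1]]';  python3 -m crank '[[-4,-0.5,0,0,0,0,1],[-4,-0.5,0,0,0,0,1],[-4,-0.5,0,0,0,0,1],[-4,-0.5,0,0,0,0,1],[-4,-0.5,0,0,0,0,1]]'; python3 -m crank '[[0,0,0,0,0,0,1],[0,0,0,0,0,0,1]]'; python3 -c "
from h import *
todo([-.133,.074,.037])"
```

```text
t: 1.1
tool_pos: [0.3211, -0.3486, 0.246]
orientation: [-1.994, 2.427, 0.001]
contact_force: [1.5, -0.4, 1.0]
opening: 0.0001
t: 1.52
tool_pos: [0.3846, -0.1573, 0.2463]
orientation: [-1.995, 2.427, 0.0]
contact_force: [1.2, -0.4, -0.7]
opening: 0.0001
t: 1.93
tool_pos: [0.4481, 0.0341, 0.2464]
orientation: [-1.996, 2.426, -0.0]
contact_force: [0.7, -0.7, -0.1]
opening: 0.0003
t: 2.1
tool_pos: [0.4482, 0.034, 0.2461]
orientation: [2.001, -2.422, -0.0]
contact_force: [0.4, 0.3, -0.0]
opening: -0.0002
t 2.1 tcp disp mm [-148.9   26.8  246.1] F [ 0.4  0.3 -0. ] M [ 5.96093045e-03 -9.99982233e-01  3.75115406e-05]
shift tool cm [-4.71 -1.63 20.91]
turn [ 0.    -0.     0.006]
```

```bash
python3 -m crank '[[-2.4,-0.8,0,0,0,0,1],[-2.3,-0.8,0,0,0,0,1],[0,0,4,0,0,0,1],[0,0,4,0,0,0,1],[0,0,4,0,0,0,1]]'; python3 -m crank '[[0,0,0,0,0,0,1],[0,0,0,0,0,0,1]]'; python3 - <<'E'
from h import *
todo([-.133,.074,.037])
for n in("side","top"):
    p,d=r.capture(n); c=p[100:300,150:380] if n=="side" else p[100:300,150:380]
    cv2.imwrite(f"pics/{n}1.png",cv2.resize(c,None,fx=2.9,fy=2.9)[:,:,::-1])
E
```

```text
t: 2.52
tool_pos: [0.4736, 0.0736, 0.1257]
orientation: [-1.993, 2.427, -0.003]
contact_force: [-0.1, -0.5, 0.0]
opening: 0.0002
t: 2.68
tool_pos: [0.4707, 0.0736, 0.1251]
orientation: [1.989, -2.426, -0.006]
contact_force: [-0.2, 0.4, 1.2]
opening: -0.0001
t 2.6833 tcp disp mm [-134.5   70.1  125.1] F [-0.2  0.4  1.2] M [-0.00164147 -0.99999754  0.00148956]
shift tool cm [-0.41 -0.21  8.8 ]
turn [ 0.006 -0.001 -0.002]
```

View pics/side1.png

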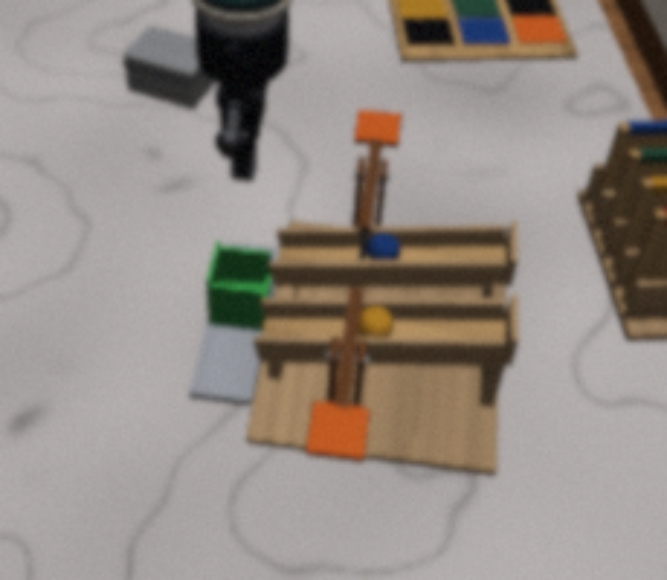

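View pics/top1.png

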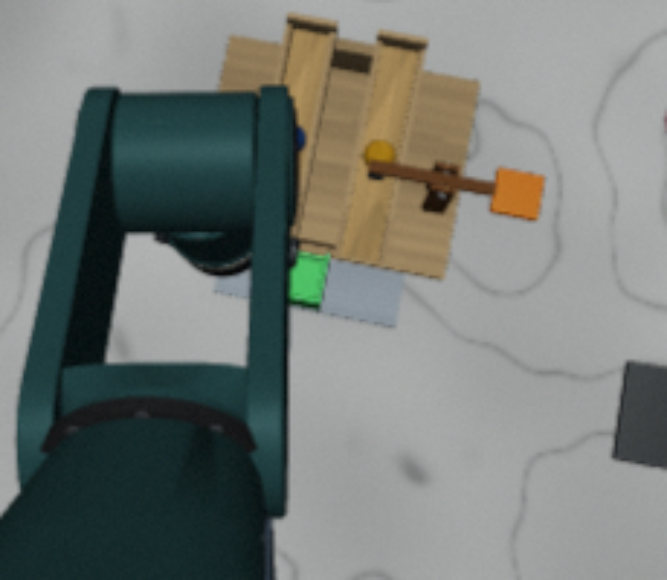

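The side view shows the fingers (about 243,170 in the crop) to the left of the cup, with clear room down to the track. Descending.

```bash
python3 -m crank '[[-0.3,0,3,0,0,0,1],[0,0,3,0,0,0,1],[0,0,2.8,0,0,0,1],[0,0,0,0,0,0,1]]'; python3 - <<'E'
from h import *
todo([-.133,.0,.037])
for n in("side",):
    p,d=r.capture(n); c=p[100:300,150:380]
    cv2.imwrite(f"pics/{n}2.png",cv2.resize(c,None,fx=2.9,fy=2.9)[:,:,::-1])
E
```

```text
t: 3.12
tool_pos: [0.4729, 0.0775, 0.0372]
orientation: [1.992, -2.427, -0.002]
contact_force: [-0.2, -0.3, 0.6]
opening: 0.0002
t 3.1167 tcp disp mm [-133.1   74.3   37.2] F [-0.2 -0.3  0.6] M [-8.97705193e-04 -9.99999481e-01  4.81687976e-04]
shift tool cm [ 7.43 -0.02  0.02]
turn [ 0.002 -0.    -0.001]
```

View pics/side2.png

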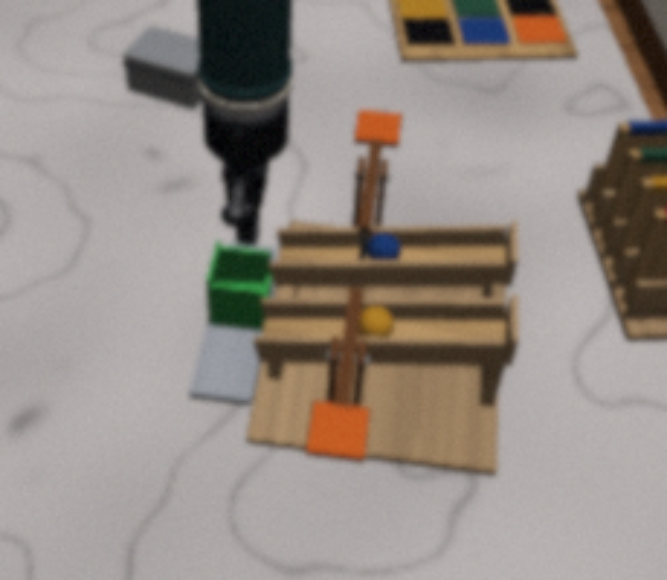

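```bash
python3 -m crank '[[1.2,0,0,0,0,0,1],[1.2,0,0,0,0,0,1],[1.2,0,0,0,0,0,1],[1.2,0,0,0,0,0,1],[1,0,0,0,0,0,1]]'; python3 -m crank '[[0.6,0,0,0,0,0,1],[0.4,0,0,0,0,0,1],[0.2,0,0,0,0,0,1],[0,0,0,0,0,0,1]]'; python3 - <<'E'
from h import *
todo([-.133,.0,.037])
for n in("side","top"):
    p,d=r.capture(n); c=p[100:300,150:380]
    cv2.imwrite(f"pics/{n}3.png",cv2.resize(c,None,fx=2.9,fy=2.9)[:,:,::-1])
E
```

```text
t: 3.58
tool_pos: [0.4644, 0.0197, 0.041]
orientation: [-1.991, 2.426, -0.006]
contact_force: [0.5, 1.3, 1.0]
opening: 0.0001
t: 3.92
tool_pos: [0.4602, 0.0089, 0.0388]
orientation: [-1.992, 2.428, -0.001]
contact_force: [0.5, 0.1, -0.8]
opening: -0.0003
t 3.9167 tcp disp mm [-132.3    4.5   38.8] F [ 0.5  0.1 -0.8] M [-1.01159816e-03 -9.99999488e-01 -1.83341781e-05]
shift tool cm [0.45 0.07 0.18]
turn [-0.001  0.    -0.001]
```

View pics/side3.png

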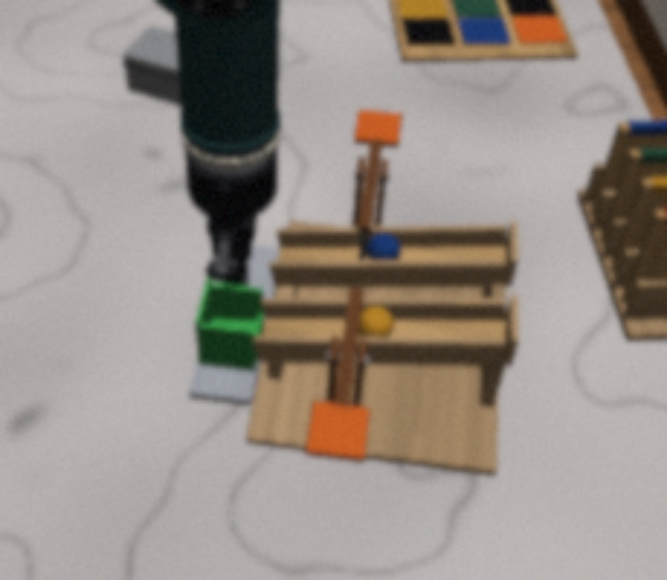

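View pics/top3.png

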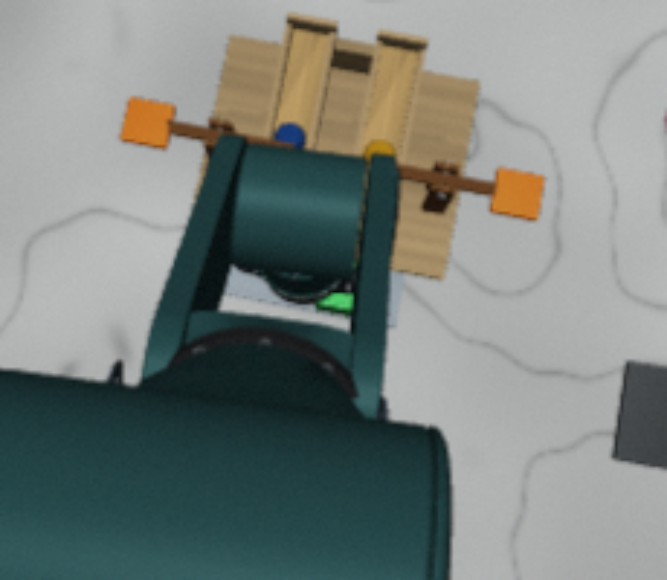

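```bash
python3 -c "
from h import *
for uv in((232,197.4),(229.5,211)): print(1000*disp(plane('side',uv,.065)))"
python3 -m crank '[[0.3,0,0.1,0,0,0,1],[0.2,0,0,0,0,0,1],[0,0,0,0,0,0,1]]'
python3 -m crank '[[0.2,0,0,0,0,0,1],[0,0,0,0,0,0,1]]'
python3 -m crank '[[0.2,0,0,0,0,0,1],[0,0,0,0,0,0,1]]'
```

```text
[-125.59653322   -9.08429702   65.        ]
[-123.8760108  -55.536779    65.       ]
t: 4.27
tool_pos: [0.4587, 0.0044, 0.0371]
orientation: [1.993, -2.428, -0.001]
contact_force: [0.3, 0.4, 0.3]
opening: -0.0
t: 4.43
tool_pos: [0.4584, 0.0023, 0.0371]
orientation: [1.993, -2.428, -0.001]
contact_force: [-0.0, 0.2, 0.4]
opening: -0.0001
t: 4.6
tool_pos: [0.4581, 0.0009, 0.0372]
orientation: [-1.992, 2.429, 0.001]
contact_force: [1.3, 4.4, -1.7]
opening: -0.0002
```

The force rose to 4.4 N, so the cup is at its stop. Back off, lift, and look.

```bash
python3 -m crank '[[-0.8,0,0,0,0,0,1],[-1,0,0,0,0,0,1],[0,0,-3,0,0,0,1],[0,0,-4,0,0,0,1],[0,0,-4,0,0,0,1]]'; python3 -m crank '[[0,0,-4,0,0,0,1],[0,0,-2,0,0,0,1],[0,0,0,0,0,0,1]]'; python3 - <<'E'
from h import *
todo([-.02,-.186,.2])
for n in("side",):
    p,d=r.capture(n); c=p[100:300,150:380]
    cv2.imwrite(f"pics/{n}4.png",cv2.resize(c,None,fx=2.9,fy=2.9)[:,:,::-1])
E
```

```text
t: 5.02
tool_pos: [0.4604, 0.0191, 0.1478]
orientation: [1.993, -2.425, -0.004]
contact_force: [1.6, -0.2, -0.9]
opening: 0.0001
t: 5.27
tool_pos: [0.4653, 0.0185, 0.2124]
orientation: [-1.99, 2.422, -0.011]
contact_force: [0.6, -0.7, -0.5]
opening: 0.0003
t 5.2667 tcp disp mm [-129.2   15.   212.4] F [ 0.6 -0.7 -0.5] M [ 1.77485437e-04 -9.99999685e-01 -7.73798093e-04]
shift tool cm [ 20.1  -10.91   1.33]
turn [-0.01   0.001  0.   ]
```

View pics/side4.png

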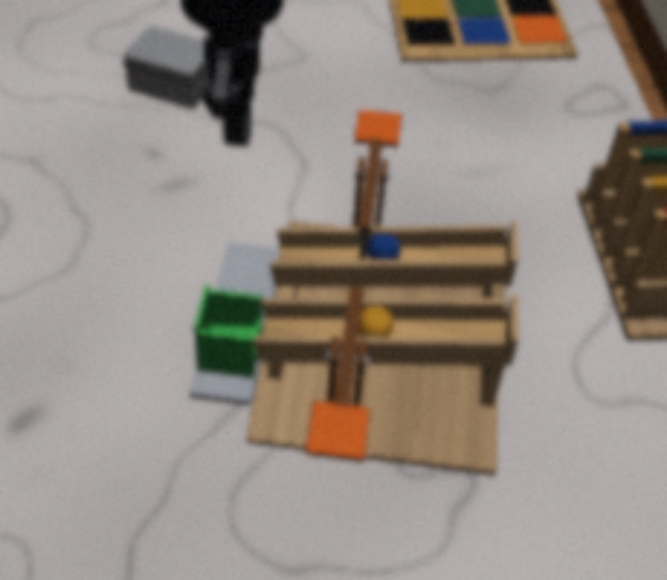

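The cup (230,330 in the crop) now stands flush with the right lane. Moving above the right pad.

```bash
python3 -m crank '[[3.4,-1.8,0,0,0,0,1],[3.4,-1.8,0,0,0,0,1],[3.4,-1.8,0,0,0,0,1],[3.4,-1.8,0,0,0,0,1],[3.4,-1.8,0,0,0,0,1]]'; python3 -m crank '[[3.1,-1.9,0,0,0,0,1],[0,0,3,0,0,0,1],[0,0,2.5,0,0,0,1],[0,0,0,0,0,0,1],[0,0,0,0,0,0,1]]'; python3 - <<'E'
from h import *
todo([-.02,-.186,.112])
for n in("side","top"):
    p,d=r.capture(n); c=p[100:300,150:380]
    cv2.imwrite(f"pics/{n}5.png",cv2.resize(c,None,fx=2.9,fy=2.9)[:,:,::-1])
E
```

```text
t: 5.73
tool_pos: [0.5162, -0.1669, 0.2055]
orientation: [1.993, -2.427, -0.004]
contact_force: [1.8, 1.0, 0.5]
opening: 0.0001
t: 6.15
tool_pos: [0.5273, -0.1988, 0.1497]
orientation: [1.992, -2.426, -0.01]
contact_force: [0.1, -0.2, -0.7]
opening: 0.0002
t 6.15 tcp disp mm [ -26.1 -186.2  149.7] F [ 0.1 -0.2 -0.7] M [-5.35228582e-04 -9.99997992e-01 -1.93111464e-03]
shift tool cm [-0.01 -0.64  3.77]
turn [ 0.006  0.002 -0.001]
```

View pics/side5.png

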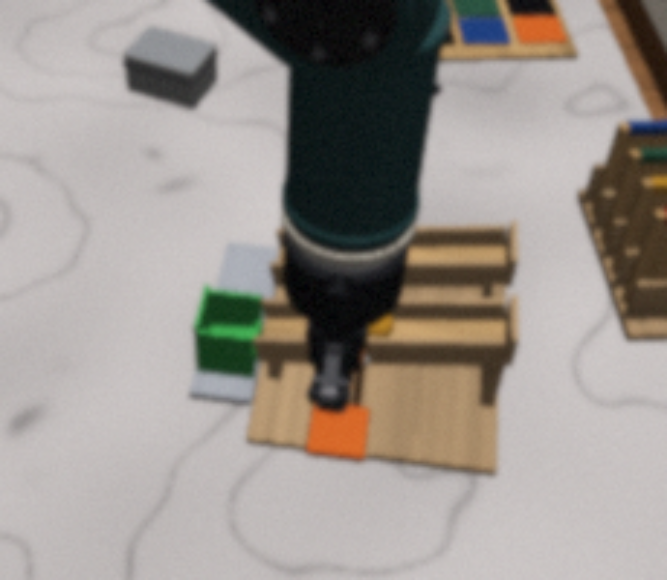

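View pics/top5.png

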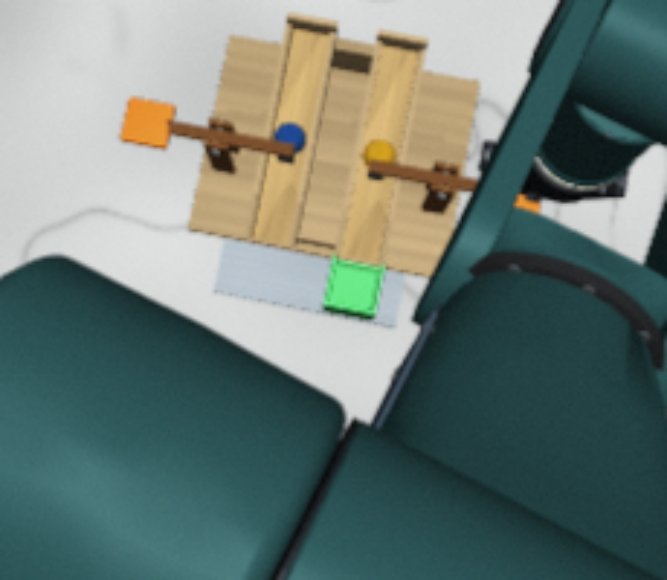

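The top view shows the cup (355,288 in the crop) squarely in front of the yellow lane. The tip is over the pad, so I press.

```bash
python3 -m crank '[[0,-0.5,2,0,0,0,1],[0,0,1.5,0,0,0,1],[0,0,0.8,0,0,0,1],[0,0,0.8,0,0,0,1],[0,0,0.6,0,0,0,1]]'; python3 -m crank '[[0,0,0.6,0,0,0,1],[0,0,0.4,0,0,0,1],[0,0,0.2,0,0,0,1],[0,0,0,0,0,0,1],[0,0,0,0,0,0,1]]'; python3 - <<'E'
from h import *
todo([-.02,-.186,.08])
for n in("side","top"):
    p,d=r.capture(n); c=p[100:300,150:380]
    cv2.imwrite(f"pics/{n}6.png",cv2.resize(c,None,fx=2.9,fy=2.9)[:,:,::-1])
E
```

```text
t: 6.67
tool_pos: [0.5349, -0.201, 0.0958]
orientation: [-1.993, 2.427, -0.002]
contact_force: [0.3, 0.4, 2.8]
opening: -0.0002
t: 7.08
tool_pos: [0.5346, -0.2015, 0.0836]
orientation: [-1.993, 2.428, -0.001]
contact_force: [0.1, 0.1, 2.7]
opening: -0.0001
t 7.0833 tcp disp mm [ -18.4 -187.4   83.6] F [0.1 0.1 2.7] M [-6.09456500e-04 -9.99999799e-01  1.73960410e-04]
shift tool cm [-0.14  0.16  0.36]
turn [-0.001 -0.    -0.001]
```

View pics/side6.png

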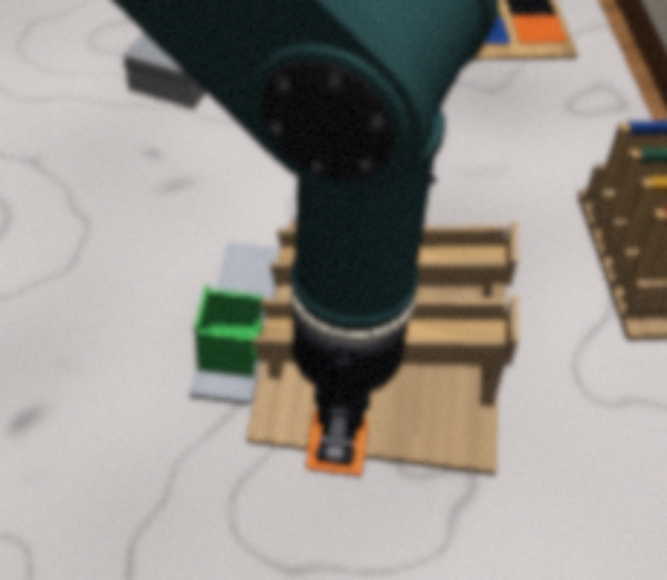

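View pics/top6.png

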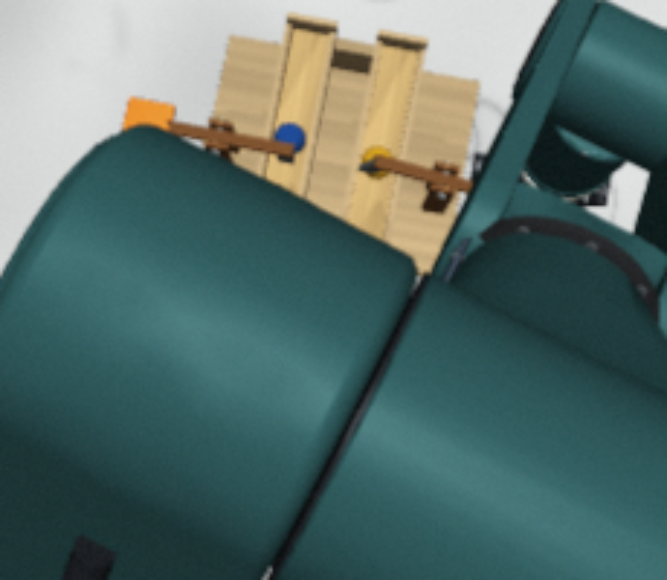

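The lever is tilting, but the ball is still held at (376,160). I press further.

```bash
python3 -m crank '[[0,0,0.4,0,0,0,1],[0,0,0.2,0,0,0,1],[0,0,0,0,0,0,1],[0,0,0,0,0,0,1],[0,0,0,0,0,0,1]]'; python3 -m crank '[[0,0,0,0,0,0,1],[0,0,0,0,0,0,1],[0,0,0,0,0,0,1],[0,0,0,0,0,0,1],[0,0,0,0,0,0,1]]'; python3 - <<'E'
from h import *
todo([-.02,-.186,.08])
for n in("side","top"):
    p,d=r.capture(n); c=p[100:300,150:380]
    cv2.imwrite(f"pics/{n}7.png",cv2.resize(c,None,fx=2.9,fy=2.9)[:,:,::-1])
E
```

```text
t: 7.6
tool_pos: [0.5345, -0.2015, 0.0773]
orientation: [1.993, -2.428, 0.0]
contact_force: [0.1, 0.2, 3.2]
opening: -0.0003
t: 8.02
tool_pos: [0.5345, -0.2014, 0.0774]
orientation: [-1.993, 2.428, -0.0]
contact_force: [0.9, -1.1, 3.1]
opening: -0.0004
t 8.0167 tcp disp mm [ -18.6 -187.3   77.4] F [ 0.9 -1.1  3.1] M [-5.82960328e-04 -9.99999819e-01  1.47255253e-04]
shift tool cm [-0.13  0.14 -0.26]
turn [-0.    -0.    -0.001]
```

View pics/side7.png

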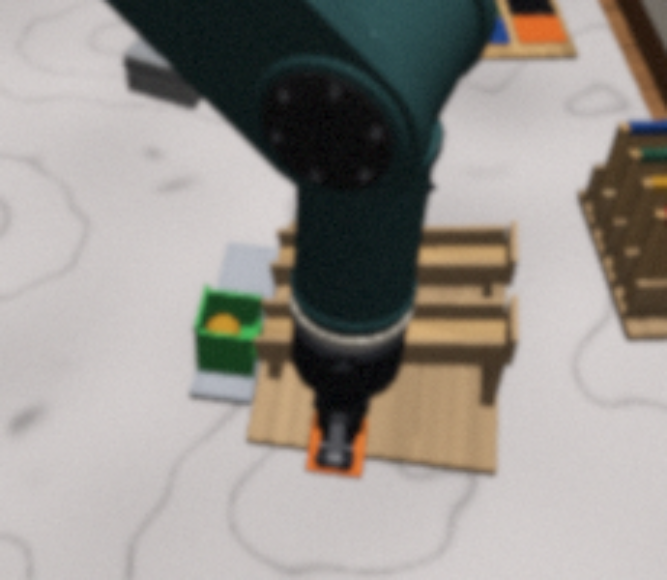

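View pics/top7.png

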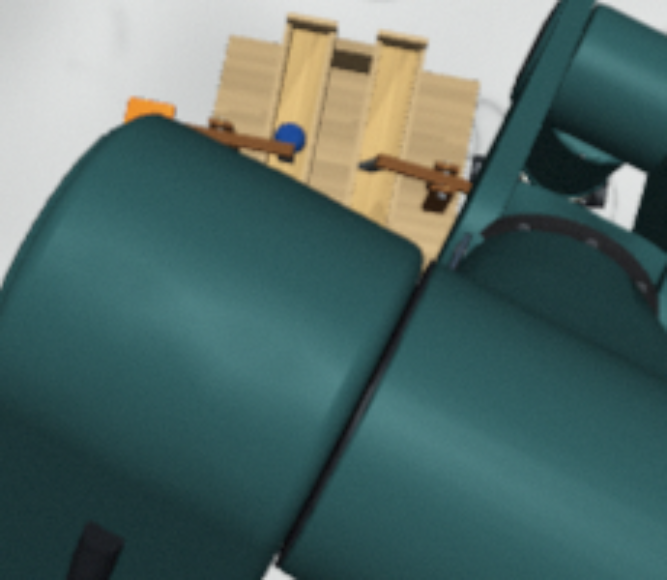

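The ball is in the cup (222,325 in the side crop). I release the lever slowly and move clear.

```bash
python3 -m crank '[[0,0,-1,0,0,0,1],[0,0,-1,0,0,0,1],[0,0,-1,0,0,0,1],[0,0,-1.5,0,0,0,1],[0,0,-3,0,0,0,1]]'; python3 -m crank '[[0,0,-4,0,0,0,1],[3,2,-1,0,0,0,1],[4,0.5,0,0,0,0,1],[4,0.5,0,0,0,0,1],[4,0.5,0,0,0,0,1]]';python3 -m crank '[[3,0.5,0,0,0,0,1],[0,0,0,0,0,0,1],[0,0,0,0,0,0,1],[0,0,0,0,0,0,1],[0,0,0,0,0,0,1]]'; python3 - <<'E'
from h import *
todo([-.02,-.186,.08])
for n in("side","top"):
    p,d=r.capture(n); c=p[100:300,150:380]
    cv2.imwrite(f"pics/{n}8.png",cv2.resize(c,None,fx=2.9,fy=2.9)[:,:,::-1])
    cv2.imwrite(f"pics/{n}8f.png",p[:,:,::-1])
    for k in("yellow","blue","orange","pink"): print(n,k,[c for c,s in blobs(p,*COL[k],12) if 185<c[0]<400 and 120<c[1]<370])
E
```

```text
t: 8.53
tool_pos: [0.5319, -0.1997, 0.1511]
orientation: [1.992, -2.427, -0.01]
contact_force: [0.7, 0.1, 0.9]
opening: -0.0003
t: 8.95
tool_pos: [0.4701, -0.3421, 0.204]
orientation: [-1.994, 2.426, -0.002]
contact_force: [1.2, -0.3, -0.3]
opening: 0.0002
t: 9.37
tool_pos: [0.4601, -0.3685, 0.2025]
orientation: [-1.994, 2.427, 0.002]
contact_force: [-0.0, 0.5, -0.3]
opening: -0.0001
t 9.3667 tcp disp mm [ -59.  -365.7  202.5] F [-0.   0.5 -0.3] M [ 2.57875896e-04 -9.99999380e-01 -1.08333304e-03]
shift tool cm [-17.95  -3.91  12.27]
turn [0.    0.001 0.   ]
side yellow [(np.float64(389.2), np.float64(162.1))]
side blue [(np.float64(381.4), np.float64(143.2)), (np.float64(281.7), np.float64(184.4))]
side orange [(np.float64(280.3), np.float64(144.7)), (np.float64(268.5), np.float64(248.2))]
side pink [(np.float64(321.7), np.float64(358.0))]
top yellow [(np.float64(322.4), np.float64(169.9)), (np.float64(269.1), np.float64(198.5))]
top blue [(np.float64(249.9), np.float64(146.3))]
top orange [(np.float64(196.3), np.float64(138.7))]
top pink [(np.float64(390.7), np.float64(140.1))]
```

View pics/side8.png

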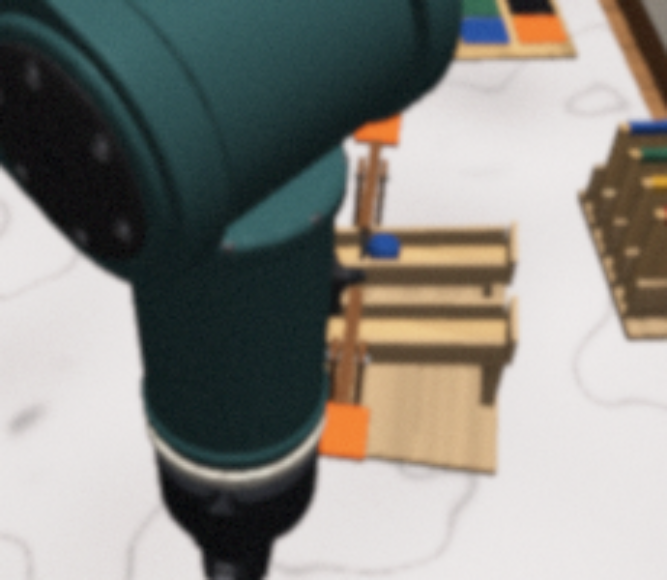

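View pics/top8f.png

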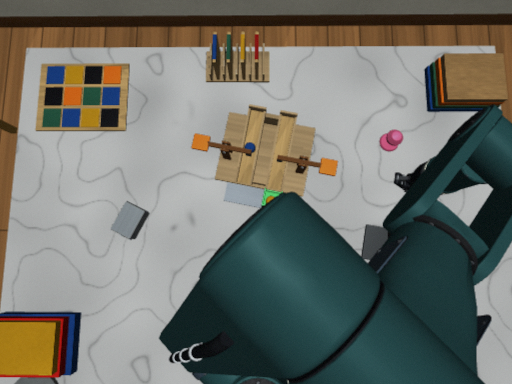

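View pics/side8f.png

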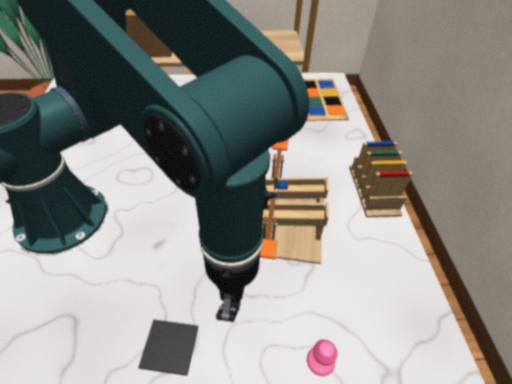

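Both levers are back up and the loose items are unmoved. I move aside once more for a clear view of the cup before handing in.

```bash
python3 -m crank '[[4,0,-0.5,0,0,0,1],[4,0,-0.5,0,0,0,1],[4,0,0,0,0,0,1],[4,0,0,0,0,0,1],[2,0,0,0,0,0,1]]';python3 -m crank '[[0,0,0,0,0,0,1],[0,0,0,0,0,0,1],[0,0,0,0,0,0,1]]'; python3 - <<'E'
from h import *
s=r.read_state();print(s["t"],s["tool_pos"],s["joint_vel"].round(3))
p,d=r.capture("top"); c=p[100:300,150:380]
cv2.imwrite("pics/top9.png",cv2.resize(c,None,fx=2.9,fy=2.9)[:,:,::-1])
for k in("yellow","green"):
  for c,s in blobs(p,*COL[k],12):
    if 230<c[0]<300 and 120<c[1]<230: print(k,c,s,1000*disp(plane("top",c,.04 if k=="yellow" else .065)))
E
```

```text
t: 9.88
tool_pos: [0.4246, -0.5502, 0.2125]
orientation: [1.992, -2.427, 0.004]
contact_force: [-0.7, -1.5, -0.1]
opening: -0.0001
t: 10.13
tool_pos: [0.4254, -0.5449, 0.2119]
orientation: [-1.994, 2.427, 0.003]
contact_force: [-0.4, 1.2, -0.2]
opening: -0.0001
10.1333 [ 0.42539292 -0.54488251  0.21192475] [ 0.011 -0.013  0.011 -0.    -0.001 -0.001]
yellow (np.float64(270.7), np.float64(200.4)) [266, 196, 10, 9, 69] [-133.04749115  -42.04729149   40.        ]
green (np.float64(273.0), np.float64(198.3)) [263, 190, 18, 19, 70] [-128.95841809  -47.08222564   65.        ]
```

View pics/top9.png

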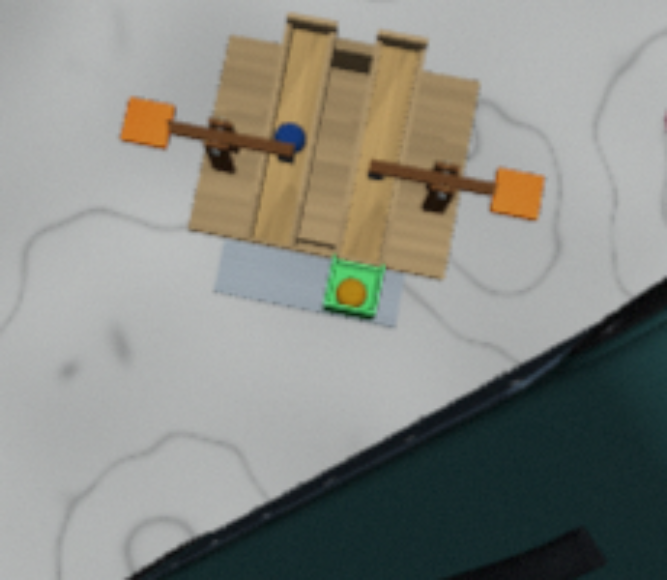

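The ball sits in the cup (352,291), and the blue ball is still behind its gate (289,138).

```bash
python3 -c "
from workcell import r
print(r.job_done())"
```

```text
the job is handed in; nothing more can be done
None
```

The yellow ball is in the green cup and the job was handed in at about 10.2 s, with no verdict reported back. I pushed the cup with closed fingers to the right stop, where the force rose to 4.4 N. I then pressed the right lever's pad. The first press, to about 84 mm tip height, did not release the ball. Pressing on to 77 mm did, and I then let the lever come back up and moved clear.

Last checks from the camera images:
- **Yellow ball:** about (-133, -42) mm in the dispenser frame, close to the cup's middle at (-130, -45).
- **Cup:** about -47 mm by its rim colour, which matches the right stop at -45 within measurement error.
- **Levers and blue ball:** both levers look back at rest, and the blue ball's pixel position has not changed.
- **Box, toy and coaster:** the toy's pixel position is unchanged. The box and coaster look unmoved by eye, though the arm partly hid the coaster in the later top views.

No check failed or disagreed.

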